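Air the tart warmer with its lid lever

ROBOT

A 6-joint arm with a two-finger parallel gripper is mounted at the origin on the work surface. World frame = base frame: x ahead of the robot, y to its left, z up, the work surface at z = 0. Lengths are in m, angles in rad, forces in N, time in s.
With the tool pointing down it reaches from about 0.35 to 1 m from the base axis. Payload 7.1 kg.
Tool frame: the origin (TCP) lies between the finger pads; the fingertips stand 22 mm ahead of it and the grasp point (between the pads) lies 3 mm ahead of it; z points along the fingers, y is the line along which they close (so a half turn about z gives the same grasp; the last joint's range is limited). The gripper opens to 85 mm and grips with 20 to 120 N. Pads are 22 mm wide; open, the fingers measure 114 mm over their backs; the gripper's body (76 mm by 85 mm) begins 54 mm behind the grasp point. The pads swing forward as they close: fully open they stand 13 mm farther back than shut.
Start: joints at [1.198, 0.423, 1.63, -0, 1.089, -0.019], TCP at [0.217, 0.586, 0.23] pointing down, gripper open.
Joint ranges: [-3, 3], [-0.9, 2.11], [0.09, 2.58], [-1.31, 4.45], [0.11, 2.69], [-2.54, 2.54]. Speed limits (rad/s): [2.39, 2.39, 3.01, 3.14, 3.14, 3.14].

INTERFACE

Orientations are given as a rotation vector (axis times angle).
In Python, from rig import manip gives the robot as it stands. The module is installed in compiled form; this text tells all that it offers. Calls block until the motion is done:
- manip.move_to(position, orientation): joint-space move of the TCP to a pose.
- manip.servo_line(position, orientation=None, rate=0.15): straight line of the TCP; orientation=None keeps the orientation; rate is the mean speed in m/s.
- manip.set_joints(angles): joint-space move.
- manip.command_gripper(opening, f_grip=None): finger opening in m; f_grip is the grip in N (None keeps the last); returns when the fingers have stopped.
- manip.hold(seconds).
- manip.solve_ik(position, orientation): joint angles nearest the present ones, or None.
- manip.camera(name): name is "scene" or "side" or "wrist"; returns a dict with "image" (400x640x3 uint8, red, green, blue), "fx", "fy", "cx", "cy" (pixels), "k1" (the pictures are not rectified: a ray, as slopes to the right and down, at radius r is drawn at 1 + k1 r^2 times it, then the intrinsics apply), "cam_to_world" (4x4, takes a point from camera to world coordinates); the wrist camera has in their place "mount" (4x4, takes a point from camera to tool coordinates, whose origin is the TCP and whose axes are the flange's). Camera axes: x right, y down, z forward; pixel columns grow to the right and rows downward; lengths in m; the calibration is good to about 2 mm. A picture is of the moment at which its call begins: read the wrist's pose just before it. There is no depth.
A pose or a line that the arm cannot do raises manip.IKError and nothing moves.
- manip.sign_off(): hands the job in; it is judged then, once.
Readings, each from a call of its own:
- manip.get_time(): time.
- manip.get_joint_positions(): joint angles.
- manip.get_joint_vel(): joint speeds.
- manip.get_tau(): joint torques, N m.
- manip.get_position(): TCP position.
- manip.get_ee_rot(): TCP orientation.
- manip.get_contact_force(): force on the tool from outside, world axes, zero at the start.
- manip.get_torque(): the same for the moment, N m.
- manip.get_width(): finger opening in m.
- manip.get_grip_force(): force on a finger pad.
Only numpy, scipy, OpenCV 4.12 (cv2) and the standard library are available. Lean on these libraries where they do the work, as an engineer would, in place of code of your own. Each camera call takes 0.05 s, during which the arm holds its last target. There are 200 camera calls.

TASK

Air the egg tarts: with the fingertips, press the red lever of the tart warmer all the way down so that its linked lid swings fully open, and keep it open for at least two seconds. Then ease the lever up again, taking a few seconds, so that the lid comes down slowly all the way and never drops or slams, and move clear. Work the lid only through the lever, and do not pick up or shift anything else on the bench.

Things in the scene. Friction and masses are not known exactly. Their poses are not given: they have to be found in the camera images.
- warmer: Tart warmer fixed to the bench: aluminium open-topped box, 240 (its x) x 280 (its y) x 120 mm high, with nine tarts seen through the lid. Origin: centre of its underside, on the bench; z up; its own -x axis points out of the front, where the red lever sticks out. It stands in different places and turns.
- lever_hinge (a point): Hinge of the lever, on the warmer's front: 132 mm in front of the warmer's centre, 80 mm above the bench; its axis runs along the warmer's y. The lever slopes 0.22 rad up from here at rest and 0.22 rad down when fully pressed.
- lever_pad (a point): Centre of the top of the red lever pad, the place to press. Pad 54 mm wide (along the warmer's y), 40 mm long, 12 mm thick, on two thin bars. The point lies 140 mm along the lever from its hinge, 6 mm above the lever's middle line: 116 mm above the bench and 267 mm in front of the warmer's centre at rest, 55 mm above the bench when fully pressed.
- lever (a joint): Angle of the lever about its hinge, rad: 0 at rest (up), 0.44 pressed fully down on its stop. It takes about 5 to 12 N on the pad to press; only the lid's weight pushes it up again, fast if let go.
- lid (a joint): Angle of the lid, rad: 0 shut, about 1.14 fully open. Always 2.6 times the lever angle, since the two are linked.
- lid_front (a point): Middle of the lid's front edge. Lid: clear pane in a dark steel frame, 244 x 284 x 9 mm, about 0.35 kg, with a black bar handle that is not to be used. Hinged on the rim farthest from the lever (120 mm behind the warmer's centre, 120 mm above the bench), it swings up and away from the lever.
- tart_a: Loose egg tart, 72 mm across, 30 mm high, on the bench just in front of the lever pad, towards the warmer's +y side. Origin: centre of its underside. Leave alone.
- tart_b: Loose egg tart like tart_a, on the bench in front of the lever pad (the warmer's -y side). Leave alone.
- tart_tray: White tray, 300 x 200 mm, with six tarts, 40 mm high in all. Origin: centre of its underside. Leave alone.
- jam_jar: Jam jar, 68 mm across, 90 mm high, red cap. Origin: centre of its underside. Leave alone.
- mug: Blue mug, 80 mm across, 90 mm high, handle at its +y. Origin: centre of its underside. Leave alone.
- palette_knife: Palette knife lying on the bench, handle towards its -x. Leave alone.
- sugar_shaker: Steel sugar shaker, 66 mm across, 135 mm high. Origin: centre of its underside. Leave alone.

How it is judged:
On the way, in this order (a step that is already met when the one before it is completed fails the run):
1. the lever is pressed down so that the lid is fully open (beyond 1.05 rad), and kept so for 1.8 s (value of joint lid above 1.05 rad), for 1.8 s.
2. the lid is on its way down, half open, led by the fingers on the lever (value of joint lid between 0.1 and 0.7 rad and contact force between the fingers and lever above 0.5 N), for 0.2 s.
3. the lid is shut again (value of joint lid below 0.04 rad), for 0.2 s.
At the end, for the whole second after the job is handed in: The lid is shut (under 0.04 rad) and at rest, the lever is back up (under 0.02 rad), and every loose thing is within 30 mm of where it stood (value of joint lid below 0.04 rad and value of joint lever below 0.02 rad and not (velocity of joint lid above 0.05 rad/s) and distance of each of tart_a, tart_b, tart_tray, jam_jar, mug, palette_knife, sugar_shaker from where it was at the start of the episode below 0.03 m); the robot touches nothing.
It fails at once if the lid drops or slams: it closes faster than 1.5 rad/s at any moment (velocity of joint lid below -1.5 rad/s).
It fails at once if the lid itself is touched instead of the lever (contact force between any of the fingers, the arm and lid above 0.5 N).
It fails at once if a loose thing on the bench is shifted by more than 30 mm (distance of any of tart_a, tart_b, tart_tray, jam_jar, mug, palette_knife, sugar_shaker from where it was at the start of the episode above 0.03 m).
It fails at once if a loose thing on the bench is picked up (more than 15 mm off the bench) (height (world z) of any of tart_a, tart_b, tart_tray, jam_jar, mug, palette_knife, sugar_shaker above 0.015 m).
It also fails if it takes over 51 s, if anything falls off the work surface, if the arm or the gripper's body presses on something with over 40 N, if the wrist force passes 120 N, or if a joint passes its speed limit or range.

## Working session

There is one attempt and no reset: what is moved stays moved. The work goes in short steps, each a Python script; the robot and the scene stay as the last script left them, time stands still between calls to the robot, and variables do not carry over. Pictures are saved under pics/ and viewed, at most 10 in all, crops included, and the job is handed in when it is done.

```bash
mkdir -p pics
python3 - <<'E'
from rig import manip
import cv2,pickle
d={}
for n in("scene","side"):
    c=manip.camera(n);d[n]=c;cv2.imwrite(f"pics/{n}0.png",c["image"][:,:,::-1])
    print(n,c["fx"],c["fy"],c["cx"],c["cy"],c["k1"],c["cam_to_world"].round(3).tolist())
pickle.dump(d,open("c.pkl","wb"));print(manip.get_ee_rot(),manip.get_time(),manip.get_width())
E
```

```text
scene 389.2996624425743 389.2996624425743 323.09606504775263 210.21883958490125 0.026196729705812428 [[-0.396, 0.649, -0.65, 1.308], [0.918, 0.278, -0.282, 0.406], [-0.002, -0.709, -0.706, 0.979], [0.0, 0.0, 0.0, 1.0]]
side 448.280739336075 448.280739336075 312.22064133519234 205.4110016661168 -0.11393984058536041 [[0.853, -0.37, 0.368, 0.012], [-0.522, -0.6, 0.607, -0.737], [-0.003, -0.71, -0.704, 0.993], [0.0, 0.0, 0.0, 1.0]]
[-5.52777433e-01 -3.09231566e+00  2.16469226e-03] 0.1 0.08581863345799833
```

View pics/scene0.png

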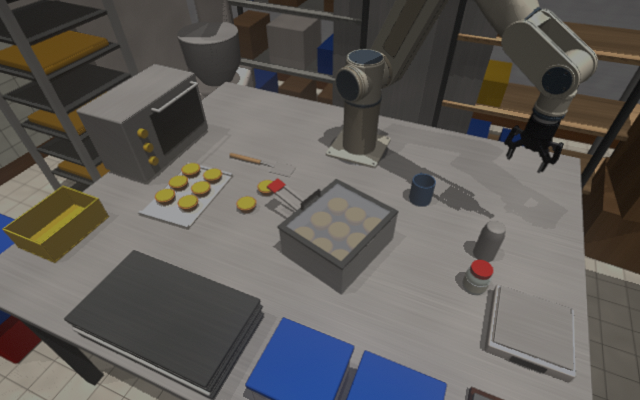

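View pics/side0.png

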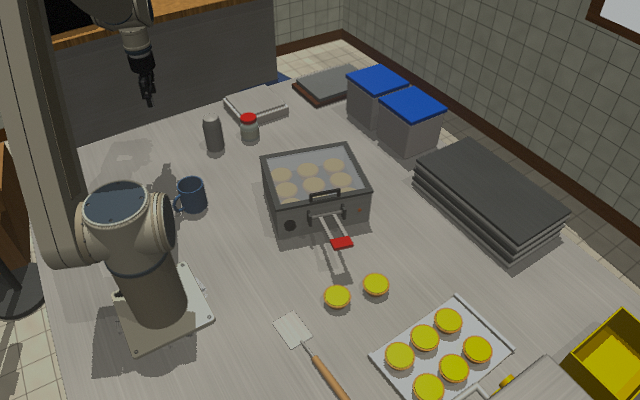

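The scene view shows the red pad near (276,186) and lid corners near (280,229), (340,183), (397,214) and (343,262). The side view shows the pad near (342,242) and lid corners near (261,156), (350,143), (373,183) and (268,199). The two loose tarts are in front of the pad. Next I fit the warmer's pose.

```bash
cat > h.py <<'E'
import numpy as np,cv2,pickle
def proj(c,P):
    T=np.linalg.inv(c["cam_to_world"]);q=np.atleast_2d(P)@T[:3,:3].T+T[:3,3]
    s=q[:,:2]/q[:,2:];s=s*(1+c["k1"]*(s**2).sum(1,keepdims=True))
    return s*[c["fx"],c["fy"]]+[c["cx"],c["cy"]]
def W(p,L):
    c,s=np.cos(p[2]),np.sin(p[2]);L=np.atleast_2d(L)
    return np.c_[p[0]+c*L[:,0]-s*L[:,1],p[1]+s*L[:,0]+c*L[:,1],L[:,2]]
def ray(c,uv,z):
    n=(np.array(uv)-[c["cx"],c["cy"]])/[c["fx"],c["fy"]];s=n.copy()
    for _ in range(9): s=n/(1+c["k1"]*(s@s))
    T=c["cam_to_world"];d=T[:3,:3]@np.r_[s,1];o=T[:3,3];return o+d*(z-o[2])/d[2]
E
python3 - <<'E'
from h import *
from scipy.optimize import least_squares
d=pickle.load(open("c.pkl","rb"))
red={}
for n,(u0,u1,v0,v1) in {"scene":(255,300,170,205),"side":(320,365,225,260)}.items():
    im=d[n]["image"][v0:v1,u0:u1].astype(int)
    m=((im[...,0]>110)&(im[...,1]<70)&(im[...,2]<70)).astype(np.uint8)
    v,u=np.nonzero(m);red[n]=np.array([u.mean()+u0,v.mean()+v0]);print(n,red[n],len(u),ray(d[n],red[n],.116))
cor={"scene":[(280,229),(340,183),(397,214),(343,262)],"side":[(268,197),(373,182),(350,143),(261,156)]}
# front/-?; lid corners in order: scene near-front, far-front, far-back, near-back
z=.1245
for n in cor:
    for k in cor[n]: print(n,ray(d[n],k,.125).round(3))
E
```

```text
scene [275.9047619  185.18253968] 126 [ 0.46629235 -0.13143475  0.116     ]
side [341.01036269 241.66839378] 193 [ 0.46412939 -0.13341606  0.116     ]
scene [ 0.644 -0.021  0.125]
scene [0.381 0.066 0.125]
scene [0.447 0.28  0.125]
scene [0.685 0.195 0.125]
side [0.377 0.104 0.125]
side [0.666 0.    0.125]
side [0.717 0.189 0.125]
side [0.444 0.28  0.125]
```

Run:
```python
from h import *
d=pickle.load(open("c.pkl","rb"))
a=d["scene"]["image"][150:290,220:410];b=d["side"]["image"][130:310,240:400]
a=cv2.resize(a,None,fx=2.1,fy=2.1,interpolation=2);b=cv2.resize(b,None,fx=2.4,fy=2.4,interpolation=2)
o=np.zeros((440,800,3),np.uint8);o[:a.shape[0],:a.shape[1]]=a;o[:b.shape[0],405:405+b.shape[1]]=b
cv2.imwrite("pics/z.png",o[:,:,::-1])
```

```text
(no output)
```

View pics/z.png

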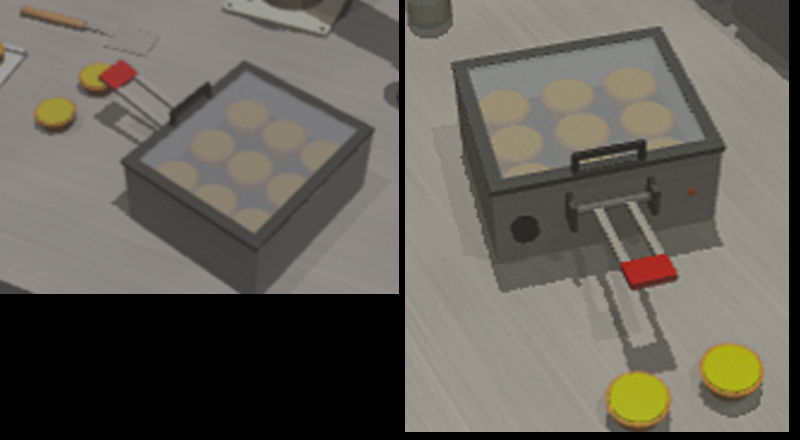

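The zoom gives refined corners, in crop pixels. Scene: (125,161), (243,64), (372,129), (256,243). Side: (495,191), (722,148), (658,30), (455,65). Now the fit.

Run:
```python
from h import *
from scipy.optimize import least_squares
d=pickle.load(open("c.pkl","rb"))
red={"scene":(276.4,185.7),"side":(341.5,242.2)}
S=np.array([(125,161),(243,64),(372,129),(256,243)])/2.1+[220,150]
D=np.array([(722,148),(495,191),(455,65),(658,30)])/2.4+[240,130]
# order: -y front, +y front, +y back, -y back ; (which is +y follows from frame handedness)
L=np.array([[-.122,-.142,0],[-.122,.142,0],[.122,.142,0],[.122,-.142,0]])
def f(p):
    C=L+[0,0,p[3]]; r=[]
    # front is -x; facing world: choose both
    for n,o in (("scene",S),("side",D)):
        r+=[proj(d[n],W(p,C))-o, 2*(proj(d[n],W(p,[[-.265,0,.113]]))-red[n])]
    return np.vstack(r).ravel()
best=None
for y in np.arange(-3,3,.7):
    s=least_squares(f,[.54,.13,y,.125],loss="soft_l1")
    if best is None or s.cost<best.cost:best=s
p=best.x;print(p,best.cost,f(p).reshape(-1,2).round(1).tolist())
np.save("p.npy",p)
print("pad",W(p,[-.267,0,.116]))
for n,uvs in {"side":[(337,295),(376,283)],"scene":[(266,186),(246.5,203)]}.items():
    for uv in uvs:print("tart",n,ray(d[n],uv,.028).round(3), )
```

```text
[0.54475756 0.12017931 1.26931484 0.12703614] 678.3979604531283 [[-4.7, 0.1], [-0.4, -0.9], [-0.4, 1.6], [-3.3, 4.5], [-1.5, 0.0], [-165.8, 0.3], [-169.9, 0.1], [-168.1, -1.6], [-165.2, -0.8], [-0.1, -0.4]]
pad [[ 0.46547586 -0.13477836  0.116     ]]
tart side [ 0.401 -0.216  0.028]
tart side [ 0.508 -0.239  0.028]
tart scene [ 0.399 -0.218  0.028]
tart scene [ 0.506 -0.236  0.028]
```

Run:
```python
from h import *
from rig import manip
from scipy.optimize import least_squares
from scipy.spatial.transform import Rotation as R
d=pickle.load(open("c.pkl","rb"))
red={"scene":(276.4,185.7),"side":(341.5,242.2)}
S=np.array([(125,161),(243,64),(372,129),(256,243)])/2.1+[220,150]
D=(np.array([(722,148),(495,191),(455,65),(658,30)])-[405,0])/2.4+[240,130]
L=np.array([[-.122,-.142,0],[-.122,.142,0],[.122,.142,0],[.122,-.142,0]])
def f(p):
    r=[]
    for n,o in (("scene",S),("side",D)):
        r+=[proj(d[n],W(p,L+[0,0,p[3]]))-o, 2*(proj(d[n],W(p,[[-.265,0,.113]]))-red[n])]
    return np.vstack(r).ravel()
best=min((least_squares(f,[.54,.13,y,.125],loss="soft_l1") for y in np.arange(-3,3,.7)),key=lambda s:s.cost)
p=best.x;print(p,best.cost,f(p).reshape(-1,2).round(1).tolist());np.save("p.npy",p)
pad=W(p,[-.267,0,.116])[0];print("pad",pad)
wy=np.array([-np.sin(p[2]),np.cos(p[2]),0]);z=np.array([0,0,-1.])
q0=manip.get_joint_positions()
best=None
for s in(1,-1):
    y=s*wy;o=R.from_matrix(np.c_[np.cross(y,z),y,z]).as_rotvec()
    q=manip.solve_ik(np.r_[pad[:2],.30],o);print(s,np.round(q,2) if q is not None else None)
    if q is not None and(best is None or abs(q[5])<abs(best[1][5])):best=(o,q)
o=best[0];np.save("o.npy",o)
x,yy,_=manip.get_position()
manip.servo_line([x,yy,.33]);manip.command_gripper(0.0)
manip.move_to(np.r_[pad[:2],.30],o);manip.servo_line(np.r_[pad[:2],.19])
print(manip.get_time(),manip.get_position(),manip.get_contact_force(),manip.get_width())
for n in("scene","side"):cv2.imwrite(f"pics/{n}1.png",manip.camera(n)["image"][:,:,::-1])
a=cv2.imread("pics/scene1.png")[60:300,180:420];b=cv2.imread("pics/side1.png")[90:330,200:440]
cv2.imwrite("pics/z1.png",cv2.resize(np.hstack([a,b]),(800,400)))
```

```text
[0.53848236 0.12266124 1.29212504 0.12541429] 10.79399500569703 [[-2.8, 0.4], [-0.3, -1.4], [0.5, -0.1], [-0.0, 3.4], [-1.0, -0.1], [1.1, 0.0], [-2.3, 1.4], [-2.2, -0.2], [0.4, -0.7], [-0.7, -0.7]]
pad [ 0.46503642 -0.13403838  0.116     ]
1 None
-1 [-0.31  0.13  1.86 -0.    1.15 -0.03]
5.2583 [ 0.46565159 -0.13412752  0.19062233] [ 0.47829968  0.29565798 -0.0247476 ] 2.1537846968107252e-05
```

View pics/z1.png

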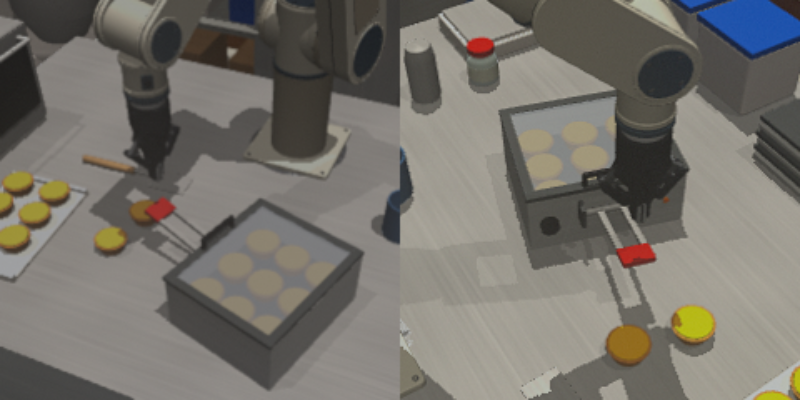

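The closed fingertips are right above the red pad (scene crop (157,180), side crop (640,215)), and nothing else is touched. Pressing next, with the force watched.

```bash
cat > pr.py <<'E'
from h import *
from rig import manip
p=np.load("p.npy")
def pos(tip):  # TCP position for fingertip height over the pad centre arc
    th=np.arcsin(np.clip((tip-.086)/.14,-.23,.22))
    return np.r_[W(p,[-.132-.14*np.cos(th)+.006*np.sin(th),0,0])[0][:2],tip+.022]
E
python3 - <<'E'
from pr import *
F0=np.array(manip.get_contact_force());log=[]
manip.servo_line(pos(.128),rate=.06)
tip=.128
while tip>.046:
    tip-=.004 if tip>.062 else .0015
    manip.servo_line(pos(tip),rate=.03)
    F=manip.get_contact_force()-F0;log.append((round(tip,4),round(manip.get_position()[2]-.022,4),*F.round(1)))
    if tip<.066 and F[2]>25:break
print(*log,sep="\n");print(manip.get_time())
t=manip.get_time()
cv2.imwrite("pics/side2.png",manip.camera("side")["image"][40:340,180:480,::-1])
E
```

```text
(0.124, np.float64(0.124), np.float64(-0.6), np.float64(0.3), np.float64(0.8))
(0.12, np.float64(0.1198), np.float64(-0.8), np.float64(0.5), np.float64(1.3))
(0.116, np.float64(0.1157), np.float64(0.0), np.float64(0.7), np.float64(0.1))
(0.112, np.float64(0.1118), np.float64(-0.1), np.float64(0.2), np.float64(-0.1))
(0.108, np.float64(0.1078), np.float64(-0.2), np.float64(-0.3), np.float64(1.2))
(0.104, np.float64(0.1038), np.float64(-0.5), np.float64(0.2), np.float64(-0.1))
(0.1, np.float64(0.0998), np.float64(-0.0), np.float64(-0.5), np.float64(-0.0))
(0.096, np.float64(0.0958), np.float64(-0.1), np.float64(-0.4), np.float64(-0.5))
(0.092, np.float64(0.0923), np.float64(-1.5), np.float64(-0.9), np.float64(6.1))
(0.088, np.float64(0.0884), np.float64(-1.9), np.float64(-2.6), np.float64(5.3))
(0.084, np.float64(0.0844), np.float64(-1.9), np.float64(-3.3), np.float64(6.3))
(0.08, np.float64(0.0804), np.float64(-1.5), np.float64(-1.9), np.float64(6.5))
(0.076, np.float64(0.0764), np.float64(-0.2), np.float64(-3.6), np.float64(5.5))
(0.072, np.float64(0.0723), np.float64(-0.6), np.float
[... 381 characters left out ...]
loat64(-0.2), np.float64(-3.8), np.float64(4.8))
(0.0555, np.float64(0.0555), np.float64(-2.3), np.float64(-2.7), np.float64(4.2))
(0.054, np.float64(0.054), np.float64(-0.9), np.float64(-2.5), np.float64(4.0))
(0.0525, np.float64(0.0525), np.float64(-0.4), np.float64(-2.5), np.float64(4.5))
(0.051, np.float64(0.051), np.float64(-0.5), np.float64(-2.4), np.float64(3.7))
(0.0495, np.float64(0.0495), np.float64(-1.2), np.float64(-0.7), np.float64(4.2))
(0.048, np.float64(0.048), np.float64(-0.5), np.float64(1.3), np.float64(2.6))
(0.0465, np.float64(0.0465), np.float64(-0.1), np.float64(1.5), np.float64(3.1))
(0.045, np.float64(0.045), np.float64(0.5), np.float64(2.7), np.float64(3.6))
13.4917
```

View pics/side2.png

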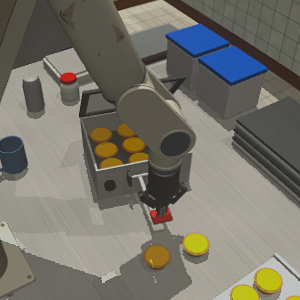

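The lid is partly open and the fingertips are on the red pad (160,213). Contact came about 22 mm lower than nominal, so there is about 13 mm left to press. I continue until the stop.

Run:
```python
from pr import *
def pos2(tip): q=pos(tip);q[2]-=.022;return q   # real tip at TCP height
log=[];tip=manip.get_position()[2]
while tip>.047:
    tip-=.0015
    manip.servo_line(pos2(tip),rate=.03)
    F=manip.get_contact_force();log.append((round(float(tip),4),round(manip.get_position()[2],4),*F.round(1)))
    if F[2]>22:break
print(*[[float(v) for v in l] for l in log],sep="\n");print(manip.get_time())
cv2.imwrite("pics/side3.png",np.hstack([manip.camera("side")["image"][40:340,180:480,::-1],manip.camera("scene")["image"][40:340,180:480,::-1]]))
```

```text
[0.0655, 0.0655, 0.2, 1.8, 3.1]
[0.064, 0.064, -0.4, -0.5, 2.3]
[0.0625, 0.0624, 0.2, -0.4, 2.8]
[0.061, 0.0609, -0.5, -0.3, 2.3]
[0.0595, 0.0594, -1.3, -0.9, 1.1]
[0.058, 0.0578, -0.3, -0.1, 1.1]
[0.0565, 0.0563, -1.1, 0.2, 1.8]
[0.055, 0.055, -1.2, -0.3, 5.1]
[0.0535, 0.0545, -5.6, -0.3, 18.6]
[0.052, 0.0541, -9.0, 0.3, 34.4]
16.0417
```

View pics/side3.png

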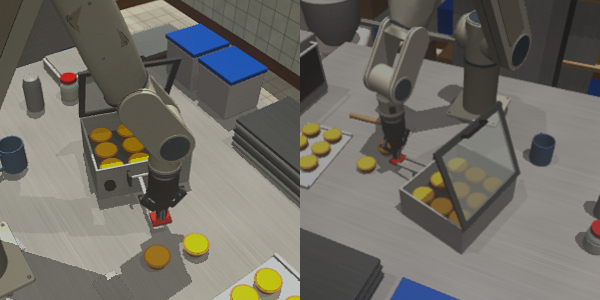

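The lever is on its stop (force rises at z≈0.055), and the scene half shows the lid fully up, with its edge at about (505,60). Next I hold, then ease up slowly.

Run:
```python
from pr import *
def pos2(tip): q=pos(tip);q[2]-=.022;return q
manip.servo_line(pos2(.0537),rate=.02);manip.hold(2.3);log=[]
for tip in np.r_[np.arange(.058,.121,.005),.124]:
    manip.servo_line(pos2(tip),rate=.009)
    log.append([float(v) for v in (round(manip.get_time(),2),round(manip.get_position()[2],4),*manip.get_contact_force().round(1))])
print(*log,sep="\n")
manip.hold(.4)
manip.servo_line(pos2(.17),rate=.04);q=pos2(.3);manip.servo_line(q,rate=.1);print(manip.get_time())
cv2.imwrite("pics/side4.png",np.hstack([manip.camera("side")["image"][40:400,180:480,::-1],manip.camera("scene")["image"][40:400,180:480,::-1]]))
```

```text
[19.32, 0.058, -0.9, 1.0, 2.3]
[20.03, 0.0631, -0.5, 1.1, 3.6]
[20.74, 0.0681, -1.0, 2.1, 3.5]
[21.45, 0.0731, -0.1, 2.7, 4.3]
[22.16, 0.0781, 0.2, 3.9, 4.5]
[22.87, 0.0831, -1.4, 3.5, 4.9]
[23.57, 0.0881, 0.6, 2.8, 4.1]
[24.28, 0.0931, -1.1, 3.9, 4.9]
[24.99, 0.0981, 1.0, 4.4, 4.5]
[25.7, 0.1031, 0.9, 5.0, 5.2]
[26.42, 0.1081, 0.8, 4.1, 6.1]
[27.13, 0.1132, 1.1, 5.0, 5.0]
[27.85, 0.1178, 0.7, -0.0, 0.4]
[28.67, 0.124, 0.1, 1.1, -1.0]
31.8167
```

View pics/side4.png

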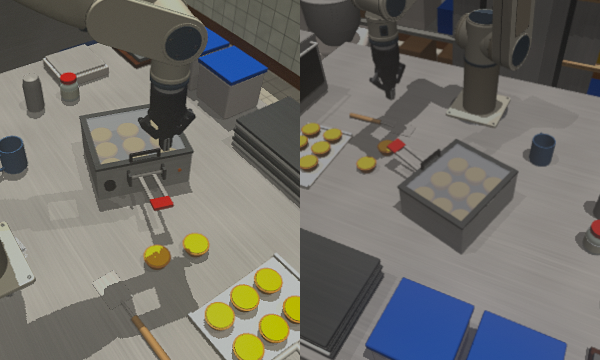

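The lid is shut, the lever is up (pad at (162,203) in the side half), the tarts haven't moved and the arm is clear.

```bash
python3 -c "
from rig import manip
print(manip.sign_off())"
```

```text
the job is handed in; nothing more can be done
None
```

I pressed the lever to its stop, held the lid fully open for over two seconds, eased it shut in about nine seconds, moved clear and handed the job in; the last pictures show the lid shut and nothing shifted, but sign-off returned no verdict.

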